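# Settle the glaze jars in their sloping rack and shut the keeper bar

## Task

Get the sloping jar rack ready to be carried: push the three glaze jars in it down their lanes, without lifting or tipping them, until each one rests against the back stop, standing flat on the floor of its lane. Then swing the keeper bar fully shut across the lanes so that no jar can slip out, and leave the other things on the bench where they are.

Things in the scene. Friction and masses are not known exactly. Their poses are not given: they have to be found in the camera images.
- rack: green sheet-metal jar rack, stands firm on the bench, 226 mm wide, open at its near, higher end. Its floor slopes down 12 degrees away from the robot and its axes tilt with it: x down the slope, y across the lanes to the left, z square to the floor. Origin on the floor surface, half-way across, at x = 0 where the inner face of the shut keeper bar lies. 49 mm high side cheeks stand from x = 0 to the stop.
- rack_stop (a point): foot of the back stop, mid-width, at x = +0.076 in the rack's frame: the upright face, 48 mm high, that the jars shall rest against. Axes as the rack's.
- rack_sill (a point): near edge of the floor, mid-width, at x = -0.088 in the rack's frame, without a lip; the floor from here to x = 0 is an open sill. Three lanes with white slippery liners run down from here to the stop, centred on y = +0.072, 0 and -0.072 of the rack, divided by wire rails 13 mm high with 67 mm between them. Axes as the rack's.
- keeper_bar (a joint): angle of the keeper bar about its hinge: 0 = shut across all lanes against the catch on the right cheek (end of travel); grows as its free end swings towards the robot and on to the left, up to 2.3. The axis is square to the rack's floor. Light friction (0.06 N m) keeps it where it is left; no spring, no latch.
- keeper_hinge (a point): hinge of the keeper bar at x = -0.004, y = +0.1145, z = +0.034 in the rack's frame (front of the left cheek). Its axes turn with the bar: -y points along the bar to its free end, z is the hinge axis, +x is the side that faces the jars when shut. Flat aluminium bar, 5 mm thick, 16 mm high (26 to 42 mm above the plane of the floor), 238 mm long.
- keeper_end (a point): middle of the red plastic sleeve on the free end of the keeper bar, 236 mm from the hinge; the sleeve is 10 mm thick, 30 mm long, 21 mm high.
- jar_blue_mid (a point): closed glaze jar, blue body, cream band, black screw cap; 60 mm diameter, 75 mm tall, 0.22 kg. Point at its centre, half-way up; z along the jar's axis. It stands at the high end of a lane and does not slide by itself; pushed on its body it slides without tipping. Home, against the stop, this point is at x = 0.046 in the rack's frame.
- jar_amber_mid (a point): closed glaze jar, amber-brown body, cream band, white screw cap; 56 mm diameter, 68 mm tall, 0.19 kg. Point at its centre, half-way up; z along the jar's axis. It stands at the high end of a lane and does not slide by itself; pushed on its body it slides without tipping. Home, against the stop, this point is at x = 0.048 in the rack's frame.
- jar_brown_mid (a point): closed glaze jar, dark brown body, cream band, red screw cap; 52 mm diameter, 70 mm tall, 0.18 kg. Point at its centre, half-way up; z along the jar's axis. It stands at the high end of a lane and does not slide by itself; pushed on its body it slides without tipping. Home, against the stop, this point is at x = 0.050 in the rack's frame.
- jar_green: bystander: green glaze jar with black cap, 65 mm diameter, 62 mm tall, on the bench behind the rack; origin under its centre
- tape_mask: bystander: roll of cream masking tape lying flat, 92 mm diameter, 24 mm high; origin under its centre
- tile_amber: bystander: glaze test tile, half amber, 72 x 48 x 8 mm, flat on the bench left of the rack; origin under its centre
- tile_blue: bystander: glaze test tile, half blue, 72 x 48 x 8 mm, flat on the bench left of the rack; origin under its centre
Not all that is in view belongs to the job. Leave any yellow look-alike of the part that bears jar_blue_mid alone.

How it is judged:
By the outcome, as a careful person would: the job done as asked, in the order asked, and still so for the second after the job is handed in, with the robot touching nothing.
It also fails if it takes over 54 s, if anything falls off the work surface, if the arm or the gripper's body presses on something with over 40 N, if the wrist force passes 120 N, or if a joint passes its speed limit or range.

## Robot

A 6-joint arm with a two-finger parallel gripper is mounted at the origin on a cart in front of the work surface, level with it; the furniture and walls round the work are solid. World frame = base frame: x ahead of the robot, y to its left, z up, the work surface at z = 0. Lengths are in m, angles in rad, forces in N, time in s.
With the tool pointing down it reaches from about 0.25 to 0.85 m from the base axis. Payload 12.5 kg.
Tool frame: the origin (TCP) lies on the centre line of the jaws, within the pads' length; the fingertips stand 17 mm ahead of it and the grasp point (between the pads) lies 2 mm behind it; z points along the fingers, x is the direction in which the jaws open and shut, and the axes are right-handed (so a half turn about z gives the same grasp; the last joint's range is limited). The gripper opens to 93 mm and grips with 3 to 60 N. Pads are 15 mm wide; open, the fingers measure 128 mm over their backs; the gripper's body (75 mm by 188 mm) begins 65 mm behind the grasp point.
Start: joints at [1.174, 0.351, 1.652, -0, 1.139, -0.085], TCP at [0.169, 0.523, 0.236] pointing down, gripper open.
Joint ranges: [-2.75, 2.75], [-0.79, 2.1], [0.01, 2.65], [-1.57, 4.71], [0.07, 3.14], [-2.87, 2.87]. Speed limits (rad/s): [2.22, 2.22, 2.79, 3.14, 3.14, 3.14].

## Interface

Orientations are given as a rotation vector (axis times angle).
In Python, from workcell import bot, vision, recognise, regions_of gives the robot as it stands.
- The arm moves only by the shell command python3 -m inch 'ROWS' [FORCE]. ROWS is JSON, a list of rows, each a list of 7 numbers: the turn, a rotation vector about the tool's x, y, z in rad, then the shift along the tool's x, y, z in m, then the opening, from 0 (shut) to 1 (fully open). In form: [[rx, ry, rz, dx, dy, dz, gripper], ...]. A call has 1 to 12 rows; each row is the pose to reach, as a shift and turn from the pose commanded when the call began, along the tool's axes at that moment; what a row does not reach only later rows make up. A row lasts 1/10 s, in which the tool goes at most 50 mm and 8.59 degrees, less where a joint would pass 70% of its speed; a pose out of reach is approached as far as the arm can. A call with a gripper value outside its range is refused whole. The fingers move at their own pace and stop on an object; FORCE is the grip in N (left out, the last holds). Time passes only in rows, so rows that repeat a pose let the fingers close. It gives the time, the measured TCP pose, the force and the opening at its end, in the units of the state.
- bot.observe(): the state, without advancing time (a new reading comes with each control period).
- vision.grab_frame(name): name is "scene" or "side" or "wrist"; returns a dict with "color" (480x640x3 uint8, blue, green, red), "z_map" (480x640 float32, m along the optical axis (not along the pixel's ray), 0 where there is no reading), "fx", "fy", "cx", "cy" (pixels), "eye" and "orientation" of the camera in the world; the wrist camera has in their place "tool_from_camera" (4x4, takes a point from camera to tool coordinates, whose origin is the TCP and whose axes are the tool frame's). Camera axes: x right, y up, looking along -z (the intrinsics and any distortion apply to the point x, -y, -z); pixel columns grow to the right and rows downward; lengths in m; the calibration is good to about 2 mm. A picture is of the moment at which its call begins: read the wrist's pose just before it.
- bot.close_job(): hands the job in, once; it reports no verdict.
Trained networks look in a picture, given as the dict that the camera call returned (one of the last four; its "shot" number tells which), for a name from the list of things; names that differ only in an ending like _2 or _b are one class to them, and where a whole thing is asked for, a point or a joint stands for the part that bears it (a point fixed in the world has none). Each returns a list of dicts, best first, with "score" (0 to 1); they miss things now and then, are a little off and sometimes report something else, mostly with a low value. They report only what shows in the picture. A call takes as long as a camera call. They do not tell look-alikes from the thing itself.
- recognise(picture, target): "xyz" ([x, y, z] in m, in the coordinates of the camera as it stood for that picture, good to about 4 mm: the middle of the surface that is visible of it).
- regions_of(picture, target): "pixels" (480x640 bool, what is visible of it).
The state is a dict: "clock": time; "joint_pos": joint angles; "dq": joint speeds; "joint_efforts": joint torques, N m; "eef_pos": TCP position; "ee_rot": TCP orientation; "wrist_force": force on the tool from outside, world axes, zero at the start; "wrist_torque": the same for the moment, N m; "finger_gap": finger opening in m.
Only numpy, scipy, OpenCV 4.12 (cv2) and the standard library are available. Lean on these libraries where they do the work, as an engineer would, in place of code of your own. Each camera call takes 0.05 s, during which the arm holds its last target.

## Working session

There is one attempt and no reset: what is moved stays moved. The work goes in short steps, Python scripts to look and compute and a shell command to move; the robot and the scene stay as the last step left them, time stands still between calls to the robot, and variables do not carry over. Pictures are saved under pics/ and viewed, and the job is handed in when it is done.

```bash
ls; mkdir -p pics
cat > h.py <<'E'
import numpy as np,cv2
from scipy.spatial.transform import Rotation as R
from workcell import bot,vision,recognise,regions_of
def campose(f,st=None):
    if 'eye' in f:
        o=np.array(f['orientation'],float)
        Rm=o if o.shape==(3,3) else (R.from_rotvec(o).as_matrix() if o.size==3 else R.from_quat(o).as_matrix())
        return Rm,np.array(f['eye'])
    T=np.array(f['tool_from_camera']);Rt=R.from_rotvec(st['ee_rot']).as_matrix()
    return Rt@T[:3,:3],Rt@T[:3,3]+np.array(st['eef_pos'])
def cloud(f,st=None):
    Rm,t=campose(f,st);z=f['z_map'];v,u=np.mgrid[0:480,0:640]
    P=np.stack([(u-f['cx'])/f['fx']*z,-(v-f['cy'])/f['fy']*z,-z],-1)
    return P@Rm.T+t
E
python3 - <<'E'
from h import *
s=bot.observe();print({k:np.round(v,3).tolist() for k,v in s.items()})
for n in('scene','side','wrist'):
    f=vision.grab_frame(n);cv2.imwrite(f'pics/{n}0.png',f['color']);print(n,{k:v for k,v in f.items() if k not in('color','z_map')})
E
```

```text
pics
{'clock': 0.0, 'joint_pos': [1.174, 0.351, 1.652, -0.0, 1.139, -0.085], 'dq': [-0.001, 0.003, 0.0, 0.001, -0.001, 0.0], 'joint_efforts': [0.0, -49.731, -28.527, 0.07, 0.025, -0.0], 'eef_pos': [0.169, 0.523, 0.235], 'ee_rot': [2.539, 1.849, -0.001], 'wrist_force': [0.797, 1.649, 0.536], 'wrist_torque': [-0.022, 0.028, 0.008], 'finger_gap': 0.093}
scene {'fx': 562.3312623259189, 'fy': 562.3312623259189, 'cx': 314.04930150539104, 'cy': 242.69059836742164, 'eye': array([ 0.05445791, -0.51951038,  0.90961157]), 'orientation': array([ 0.82350551, -0.22905878, -0.53504028]), 'shot': 1}
side {'fx': 581.0537652356812, 'fy': 581.0537652356812, 'cx': 330.72339903081604, 'cy': 241.4699980273028, 'eye': array([ 0.43268381, -0.54261115,  0.7907886 ]), 'orientation': array([ 0.86067542, -0.06403026, -0.09582763]), 'shot': 2}
wrist {'fx': 403.7299309670311, 'fy': 403.7299309670311, 'cx': 317.246933241144, 'cy': 236.48874824532695, 'tool_from_camera': array([[ 9.99999906e-01,  4.12609372e-04, -1.32038229e-04,
        -2.16658522e-04],
       [ 3.63353069e-04, -9.64790541e-01, -2.63019162e-01,
        -7.34896495e-02],
       [-2.35913405e-04,  2.63019089e-01, -9.64790601e-01,
        -1.48777811e-01],
       [ 0.00000000e+00,  0.00000000e+00,  0.00000000e+00,
         1.00000000e+00]]), 'shot': 3}
```

View pics/scene0.png

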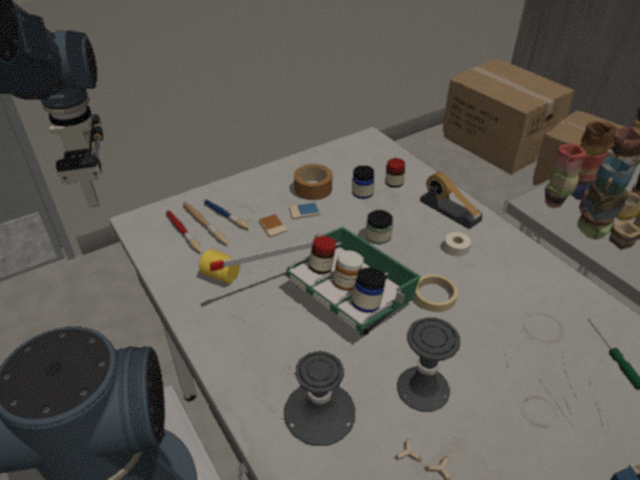

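View pics/side0.png

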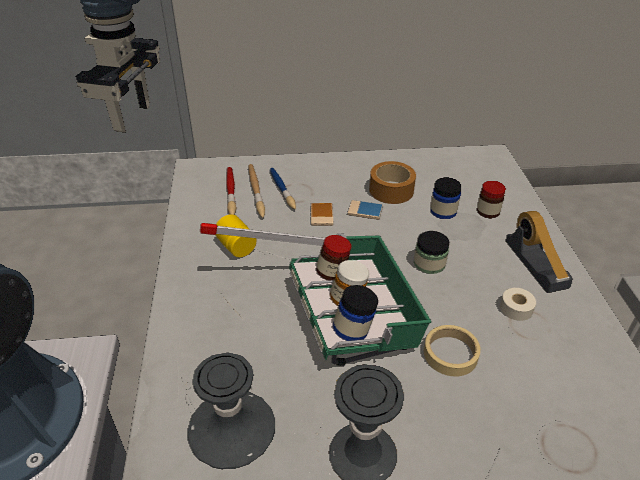

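View pics/wrist0.png

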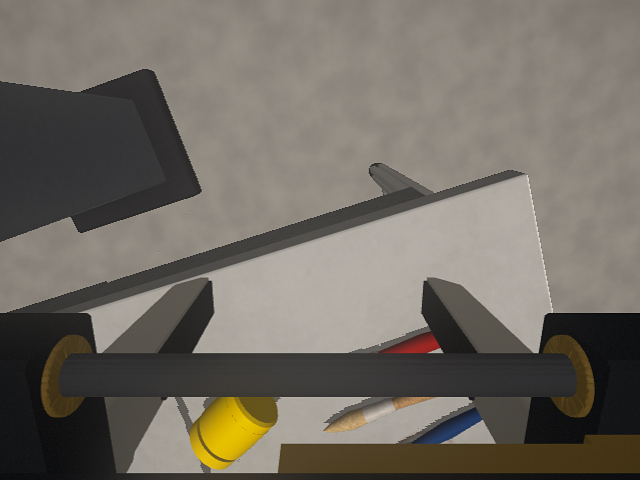

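The rack at side (360,300) holds the jars: brown with a red cap (336,255), amber with a white cap (350,280), blue with a black cap (357,310). Possible mistakes in the side view: a blue jar at (446,197) and a brown one at (491,198) standing on the bench behind the rack, the green bystander at (432,250), and a yellow look-alike lying at (237,235). The open keeper bar has its red sleeve at (208,229). The description points to the three jars standing in the lanes, so I'll check those in a close crop and measure.

```bash
cat > m.py <<'E'
from h import *
import sys
tag=sys.argv[1]
for n in('scene','side'):
    f=vision.grab_frame(n);C=cloud(f);np.savez(f'{n}{tag}.npz',C=C,col=f['color'])
    Rm,t=campose(f)
    for k in('jar_blue_mid','jar_amber_mid','jar_brown_mid','keeper_end','rack','jar_green','rack_stop','rack_sill','keeper_hinge'):
        try:
            for r in recognise(f,k)[:3]:
                print(n,k,round(r['score'],2),np.round(Rm@np.array(r['xyz'])+t,4))
        except Exception as e: print(k,e)
    if n=='side':
        c=f['color'][190:370,190:440];cv2.imwrite(f'pics/crop{tag}.png',cv2.resize(c,None,fx=3,fy=3))
E
python3 m.py a
```

```text
scene jar_blue_mid 0.96 [0.345  0.3556 0.0405]
scene jar_blue_mid 0.73 [0.7226 0.0509 0.0227]
scene jar_blue_mid 0.67 [0.5436 0.0697 0.1075]
scene jar_amber_mid 0.57 [0.5399 0.4481 0.0104]
scene jar_amber_mid 0.56 [0.5454 0.1484 0.1088]
scene keeper_end 0.98 [0.4078 0.271  0.1133]
scene rack 0.57 [0.5351 0.1601 0.0609]
scene rack 0.57 [0.5386 0.4493 0.0086]
scene jar_green 0.92 [0.7231 0.2683 0.0507]
scene jar_green 0.17 [0.537  0.1564 0.0604]
scene rack_stop 0.96 [0.5387 0.156  0.064 ]
scene rack_sill 0.92 [0.5329 0.1528 0.0591]
scene keeper_hinge 0.76 [0.4054 0.2705 0.1064]
side jar_blue_mid 0.92 [0.5536 0.0681 0.1168]
side jar_blue_mid 0.6 [0.3587 0.3469 0.0465]
side jar_blue_mid 0.2 [0.6304 0.4621 0.0123]
side jar_amber_mid 0.87 [0.5473 0.1502 0.1106]
side jar_brown_mid 0.61 [0.5283 0.2115 0.1109]
side keeper_end 0.55 [0.3986 0.2764 0.1148]
side rack 0.92 [0.5837 0.1518 0.0618]
side jar_green 0.91 [0.7285 0.2669 0.0501]
side rack_stop 0.63 [0.5866 0.1584 0.0621]
side rack_sill 0.66 [0.5845 0.1539 0.0613]
side keeper_hinge 0.56 [0.4036 0.2713 0.1148]
```

View pics/cropa.png

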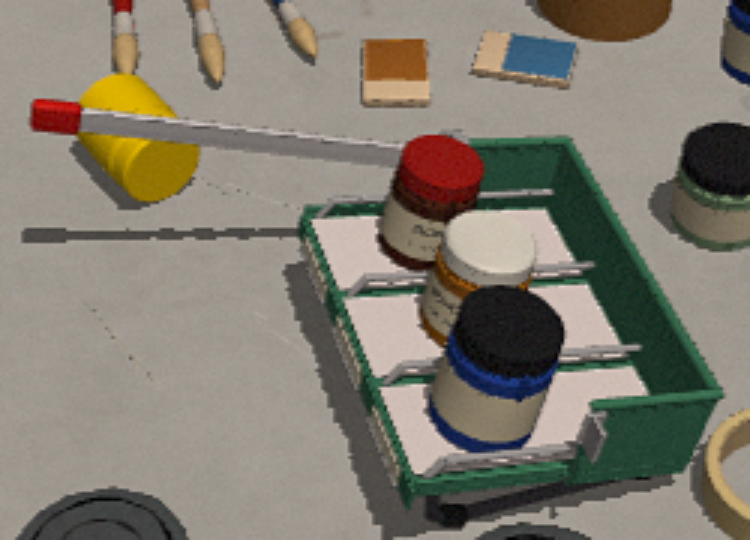

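The crop confirms it: the three jars stand in the lanes, the yellow jar lies at about (135,140) in the crop under or behind the open bar, and the catch is on the right cheek at (595,430). Next I fit the rack frame.

```bash
cat > fit.py <<'E'
import numpy as np,cv2,sys
from scipy.optimize import minimize
tag=sys.argv[1]
P=[];Q=[]
for n in('scene','side'):
    d=np.load(f'{n}{tag}.npz');C=d['C'];hsv=cv2.cvtColor(d['col'],cv2.COLOR_BGR2HSV)
    P.append(C.reshape(-1,3));Q.append(np.c_[hsv.reshape(-1,3),np.full(hsv.size//3,0 if n=='scene' else 1)])
P=np.vstack(P);Q=np.vstack(Q)
roi=(P[:,0]>.4)&(P[:,0]<.72)&(P[:,1]>0)&(P[:,1]<.32)
P=P[roi];Q=Q[roi]
gr=(Q[:,0]>65)&(Q[:,0]<90)&(Q[:,1]>110)
for c in(0,1):
    g=P[gr&(Q[:,3]==c)];print(c,len(g),g.min(0),g.max(0))
wh=(Q[:,1]<30)&(Q[:,2]>170)&(P[:,2]>.02)&(P[:,2]<.09)
W=P[wh]
# ransac plane
rng=np.random.default_rng(0);best=0
for _ in range(500):
    a=W[rng.choice(len(W),3,False)];n=np.cross(a[1]-a[0],a[2]-a[0]);n/=np.linalg.norm(n)+1e-12
    if abs(n[2])<.9: continue
    i=abs((W-a[0])@n)<.003
    if i.sum()>best:best=i.sum();B=i
w=W[B];c=w.mean(0);n=np.linalg.svd(w-c)[2][2];n*=np.sign(n[2])
print('plane',len(w),c,n,'tilt',np.degrees(np.arccos(n[2])),'yaw',np.degrees(np.arctan2(n[1],n[0])))
G=P[gr]
# yaw by min area rectangle of green horizontal-projected onto plane
def frame(yaw):
    t=np.radians(12);ux=np.array([np.cos(yaw)*np.cos(t),np.sin(yaw)*np.cos(t),-np.sin(t)])
    uy=np.array([-np.sin(yaw),np.cos(yaw),0]);return np.stack([ux,uy,np.cross(ux,uy)],1)
for deg in np.arange(-20,21,2):
    F=frame(np.radians(deg));q=(G-c)@F
    e=[np.percentile(q[:,i],[1,99]) for i in(0,1)]
    print(deg,np.round(e,4).tolist(),np.round([np.ptp(e[0]),np.ptp(e[1])],4))
E
python3 fit.py a
```

```text
0 556 [0.4600656  0.03183334 0.00988232] [0.67383532 0.28685434 0.1250757 ]
1 3290 [0.4570271  0.03121633 0.01413614] [0.6754712  0.2873824  0.13077097]
plane 442 [0.53277758 0.15416676 0.05495542] [0.20393718 0.04341119 0.97802101] tilt 12.034836017300275 yaw 12.016935309704158
-20 [[-0.0908, 0.1515], [-0.1199, 0.1526]] [0.2423 0.2725]
-18 [[-0.0891, 0.1501], [-0.1204, 0.1512]] [0.2392 0.2716]
-16 [[-0.0873, 0.1486], [-0.1207, 0.1497]] [0.2359 0.2704]
-14 [[-0.0853, 0.1471], [-0.1211, 0.1479]] [0.2324 0.2689]
-12 [[-0.0833, 0.1453], [-0.1211, 0.1459]] [0.2286 0.267 ]
-10 [[-0.0809, 0.1433], [-0.121, 0.1437]] [0.2242 0.2648]
-8 [[-0.0787, 0.1411], [-0.1211, 0.1414]] [0.2198 0.2624]
-6 [[-0.076, 0.1388], [-0.1209, 0.1387]] [0.2147 0.2596]
-4 [[-0.0728, 0.1364], [-0.1204, 0.1362]] [0.2092 0.2566]
-2 [[-0.0702, 0.1337], [-0.1197, 0.1334]] [0.204  0.2531]
0 [[-0.0679, 0.1311], [-0.1191, 0.1305]] [0.1989 0.2497]
2 [[-0.0653, 0.1282], [-0.1184, 0.1276]] [0.1935 0.246 ]
4 [[-0.0626, 0.1256], [-0.1174, 0.1243]] [0.1882 0.2417]
6 [[-0.0599, 0.1227], [-0.1165, 0.1211]] [0.1826 0.2376]
8 [[-0.0573, 0.1199], [-0.1156, 0.1178]] [0.1771 0.2334]
10 [[-0.0553, 0.1177], [-0.1147, 0.1145]] [0.173  0.2292]
12 [[-0.0547, 0.1169], [-0.116, 0.1116]] [0.1716 0.2276]
14 [[-0.0567, 0.1184], [-0.119, 0.1107]] [0.1751 0.2297]
16 [[-0.06, 0.1211], [-0.1224, 0.1112]] [0.1811 0.2336]
18 [[-0.0634, 0.1237], [-0.1256, 0.1115]] [0.1871 0.2372]
20 [[-0.0667, 0.1264], [-0.1289, 0.112]] [0.1931 0.2408]
```

```bash
cat >> fit.py <<'E'
print('----')
F=frame(np.radians(12))
A=(P-c)@F
g=A[gr]
s=g[(g[:,0]>.09)&(abs(g[:,1])<.09)&(g[:,2]>.012)&(g[:,2]<.042)]
print('stop face x',np.percentile(s[:,0],[5,25,50,75,95]))
s=g[(g[:,0]<-.02)]
h=np.histogram(s[:,0],np.arange(-.064,-.03,.002));print('sill',h[0])
print('cheek y', [np.percentile(g[(g[:,2]>.02)&(g[:,2]<.045)&(g[:,0]>.04)&(g[:,0]<.1)&(sgn*g[:,1]>.09)][:,1],[2,50,98]) for sgn in(1,-1)])
# rail-free: lane jars
for nm,k in (('top',None),):
    for lo,hi in((-.12,-.035),(-.035,.035),(.035,.12)):
        j=A[(A[:,2]>.045)&(A[:,1]>lo)&(A[:,1]<hi)&(A[:,0]<.08)&~gr]
        top=np.percentile(j[:,2],97);t=j[j[:,2]>top-.004]
        print('lane',lo,'top z',top,'cap x',np.percentile(t[:,0],[2,50,98]),'y',np.percentile(t[:,1],[2,50,98]))
E
python3 fit.py a | sed -n '/----/,$p'
```

```text
----
stop face x [0.10946629 0.11068581 0.11146426 0.11340997 0.11640466]
sill [  0   0   0   1  78 139  81  27   8   7   7   7   8  12  12  12]
cheek y [array([0.10496656, 0.10966344, 0.1119507 ]), array([-0.11698134, -0.11360784, -0.11170683])]
lane -0.12 top z 0.0761726588269344 cap x [-0.02702184 -0.00168164  0.02429635] y [-0.09839797 -0.07347589 -0.04738964]
lane -0.035 top z 0.069303113916097 cap x [-0.00850635  0.01514907  0.03830689] y [-0.02431103 -0.00124983  0.02320797]
lane 0.035 top z 0.0711950246469811 cap x [-0.01272012  0.00934349  0.03225789] y [0.04699105 0.0687845  0.0913552 ]
```

```bash
cat > fr.py <<'E'
from h import *
yaw=np.radians(12);t=np.radians(12)
ux=np.array([np.cos(yaw)*np.cos(t),np.sin(yaw)*np.cos(t),-np.sin(t)]);uy=np.array([-np.sin(yaw),np.cos(yaw),0])
F=np.stack([ux,uy,np.cross(ux,uy)],1)
O=np.array([0.53278,0.15417,0.05496])+F@[.0336,-.002,0]
RT=np.stack([F[:,1],F[:,0],-F[:,2]],1)  # tool x=rack y, y=rack x, z=-rack z
def go(p):
    s=bot.observe();R0=R.from_rotvec(s['ee_rot']).as_matrix()
    d=R0.T@(O+F@np.array(p)-s['eef_pos']);r=R.from_matrix(R0.T@RT).as_rotvec()
    print('rot',np.round(r,4),'deg',np.degrees(np.linalg.norm(r)).round(2),'shift',np.round(d,4))
def where():
    s=bot.observe();Rt=R.from_rotvec(s['ee_rot']).as_matrix()
    print('rack tcp',np.round(F.T@(np.array(s['eef_pos'])-O),4),'err rot',np.round(R.from_matrix(Rt.T@RT).as_rotvec(),4),'F rack',np.round(F.T@s['wrist_force'],2),'gap',s['finger_gap'],'t',s['clock'],'j',np.round(s['joint_pos'],2))
E
python3 - <<'E'
from fr import *
where()
print('O',O)
go([-.085,.07,.16]);go([-.085,.07,.04])
for f in('scenea','sidea'):
    d=np.load(f+'.npz');C=d['C'].reshape(-1,3);h=cv2.cvtColor(d['col'],cv2.COLOR_BGR2HSV).reshape(-1,3)
    q=(C-O)@F
    m=(h[:,1]>150)&((h[:,0]<8)|(h[:,0]>172))&(q[:,1]>.09)&(q[:,1]<.3)&(q[:,0]<-.1)&(q[:,2]>.0)&(C[:,2]>.05)
    print('red end',m.sum(),q[m].mean(0),q[m].min(0),q[m].max(0))
    m=(h[:,1]<60)&(q[:,0]<-.02)&(q[:,0]>-.25)&(q[:,1]>.08)&(q[:,1]<.25)&(q[:,2]>.02)&(q[:,2]<.05)&(C[:,2]>.07)
    b=q[m]
    for x in np.arange(-.24,-.02,.03):
        k=b[abs(b[:,0]-x)<.008]
        if len(k):print(round(x,3),len(k),np.percentile(k[:,1],[5,50,95]),np.percentile(k[:,2],[5,95]))
    y=(h[:,1]>150)&(h[:,0]>22)&(h[:,0]<35)&(C[:,0]<.5)&(C[:,2]<.1)&(C[:,2]>0)
    print('yellow world',C[y].min(0),C[y].max(0),'rack',q[y].min(0),q[y].max(0))
E
```

```text
rack tcp [-0.3444  0.4389  0.1186] err rot [ 0.2046 -0.0546 -0.5194] F rack [ 0.52 -0.17 -0.62] gap 0.09274709159755096 t 1.15 j [ 1.17  0.35  1.65  0.    1.14 -0.08]
O [0.56534339 0.15904688 0.04797417]
rot [ 0.2046 -0.0546 -0.5194] deg 32.14 shift [-0.1893  0.4112  0.0135]
rot [ 0.2046 -0.0546 -0.5194] deg 32.14 shift [-0.2017  0.3896  0.1309]
red end 89 [-0.24740152  0.16019345  0.05836624] [-0.5805622   0.09051993  0.02624425] [-0.21849338  0.17115538  0.55363024]
-0.21 38 [0.1568953  0.15984834 0.16318232] [0.02724843 0.04012109]
-0.18 50 [0.15074135 0.15357491 0.15712765] [0.02611109 0.04070564]
-0.15 49 [0.14399417 0.14671266 0.15090389] [0.02643703 0.04125372]
-0.12 51 [0.13549079 0.13938205 0.14365935] [0.02593364 0.04137792]
-0.09 44 [0.12965282 0.13269237 0.13622954] [0.02568848 0.04200182]
-0.06 46 [0.12324437 0.12581587 0.12912134] [0.02517974 0.04127685]
-0.03 43 [0.09598733 0.11884803 0.1217718 ] [0.02490774 0.04096109]
yellow world [0.31547263 0.32204787 0.01097572] [0.39075417 0.40050604 0.06295521] rack [-0.19178145  0.20467541 -0.06940089] [-0.12415539  0.2810115  -0.0186524 ]
red end 162 [-0.23263862  0.16522125  0.03744377] [-0.24547559  0.15786915  0.02477016] [-0.2194897   0.1743812   0.04683244]
-0.21 72 [0.15785547 0.16182546 0.16436578] [0.02938417 0.04299774]
-0.18 68 [0.15099529 0.15439704 0.15758201] [0.02916573 0.04273627]
-0.15 74 [0.14505342 0.14773368 0.15149527] [0.02776712 0.04296575]
-0.12 72 [0.13788784 0.14118485 0.1448102 ] [0.02766818 0.0429196 ]
-0.09 70 [0.13103605 0.13395109 0.13707088] [0.02783688 0.04300904]
-0.06 66 [0.12430435 0.12738848 0.13057541] [0.02763365 0.042549  ]
-0.03 43 [0.1185964  0.12114002 0.12495339] [0.02676344 0.04222284]
yellow world [0.31442641 0.32411127 0.0003927 ] [0.39302055 0.4113651  0.06585844] rack [-0.19230821  0.20686313 -0.07769486] [-0.12175491  0.29073831 -0.01626155]
```

```bash
python3 -m inch '[[0.2046,-0.0546,-0.5194,-0.189,0.411,0.0135,0],[0.2046,-0.0546,-0.5194,-0.189,0.411,0.0135,0],[0.2046,-0.0546,-0.5194,-0.189,0.411,0.0135,0],[0.2046,-0.0546,-0.5194,-0.189,0.411,0.0135,0],[0.2046,-0.0546,-0.5194,-0.189,0.411,0.0135,0],[0.2046,-0.0546,-0.5194,-0.189,0.411,0.0135,0],[0.2046,-0.0546,-0.5194,-0.189,0.411,0.0135,0],[0.2046,-0.0546,-0.5194,-0.189,0.411,0.0135,0],[0.2046,-0.0546,-0.5194,-0.189,0.411,0.0135,0],[0.2046,-0.0546,-0.5194,-0.189,0.411,0.0135,0],[0.2046,-0.0546,-0.5194,-0.189,0.411,0.0135,0],[0.2046,-0.0546,-0.5194,-0.189,0.411,0.0135,0]]' 10
python3 - <<'E'
from fr import *
where();go([-.085,.07,.16])
f=vision.grab_frame('wrist');cv2.imwrite('pics/w1.png',f['color'])
f=vision.grab_frame('side');cv2.imwrite('pics/s1.png',f['color'])
E
```

```text
clock: 2.35
eef_pos: [0.502, 0.2172, 0.2219]
ee_rot: [-1.889, -2.33, 0.245]
wrist_force: [-0.4, 0.4, 0.7]
finger_gap: 0.0026
rack tcp [-0.085   0.0701  0.1597] err rot [-0.0005 -0.0004 -0.0012] F rack [-0.48  0.49  0.59] gap 0.002562759065417532 t 2.35 j [ 0.31  0.46  1.54  0.02  1.35 -1.47]
rot [-0.0005 -0.0004 -0.0012] deg 0.08 shift [-0.0001 -0.     -0.0003]
```

View pics/w1.png

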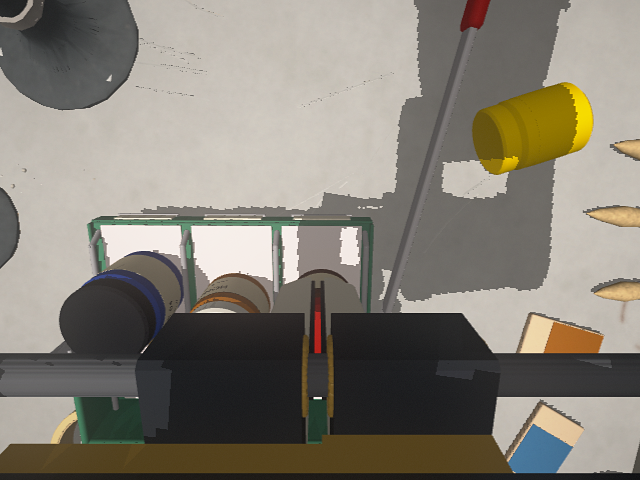

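View pics/s1.png

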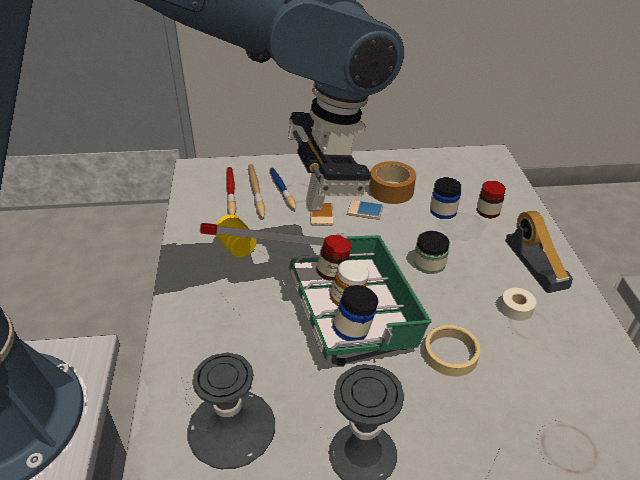

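The wrist view shows the bar (red sleeve at 475,12) and the brown jar ahead of the shut fingers. The finger position fits the model, so I go straight down behind the brown jar.

```bash
python3 -m inch '[[0,0,0,0.001,0,0.04,0],[0,0,0,0.001,0,0.08,0],[0,0,0,0.001,0,0.105,0],[0,0,0,0.001,0,0.12,0],[0,0,0,0.001,0,0.12,0]]'
python3 - <<'E'
from fr import *
where()
f=vision.grab_frame('side');cv2.imwrite('pics/s2.png',cv2.resize(f['color'][170:370,250:450],None,fx=3,fy=3))
E
```

```text
clock: 2.95
eef_pos: [0.4754, 0.2138, 0.1034]
ee_rot: [-1.885, -2.331, 0.249]
wrist_force: [-0.3, 0.2, -0.6]
finger_gap: 0.0003
rack tcp [-0.0865  0.0723  0.0382] err rot [-0.0034  0.0007  0.0016] F rack [-0.12  0.24 -0.69] gap 0.00033514278062853975 t 2.95 j [ 0.32  0.57  1.7   0.03  1.09 -1.47]
```

View pics/s2.png

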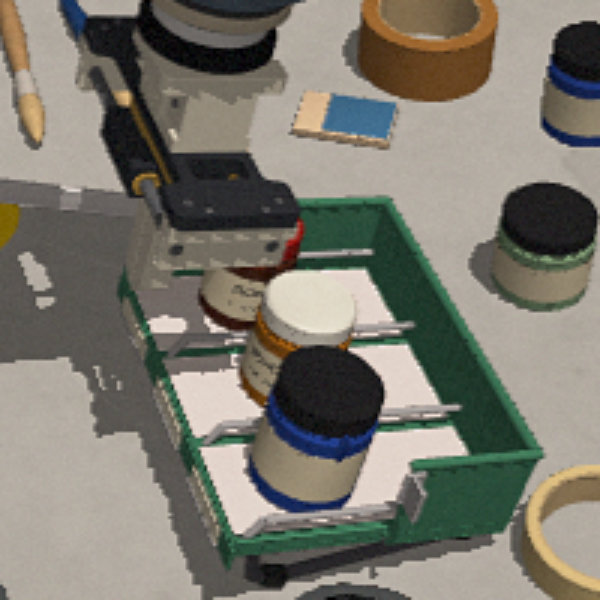

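```bash
python3 -m inch '[[0,0,0,-0.001,0.010,0,0],[0,0,0,-0.001,0.018,0,0],[0,0,0,-0.001,0.025,0,0],[0,0,0,-0.001,0.032,0,0],[0,0,0,-0.001,0.040,0,0],[0,0,0,-0.001,0.048,0,0],[0,0,0,-0.001,0.056,0,0],[0,0,0,-0.001,0.064,0,0],[0,0,0,-0.001,0.072,0,0],[0,0,0,-0.001,0.080,0,0],[0,0,0,-0.001,0.086,0,0],[0,0,0,-0.001,0.090,0,0]]'
python3 - <<'E'
from fr import *
where()
f=vision.grab_frame('side');cv2.imwrite('pics/s3.png',cv2.resize(f['color'][170:370,250:450],None,fx=3,fy=3))
E
```

```text
clock: 4.2
eef_pos: [0.5641, 0.2307, 0.0858]
ee_rot: [-1.888, -2.331, 0.245]
wrist_force: [-0.2, 0.2, 0.4]
finger_gap: 0.0006
rack tcp [0.0055 0.0704 0.0399] err rot [-0.      0.      0.0001] F rack [-0.24  0.22  0.38] gap 0.0006160286257050745 t 4.2 j [ 0.3   0.73  1.45  0.02  1.18 -1.49]
```

View pics/s3.png

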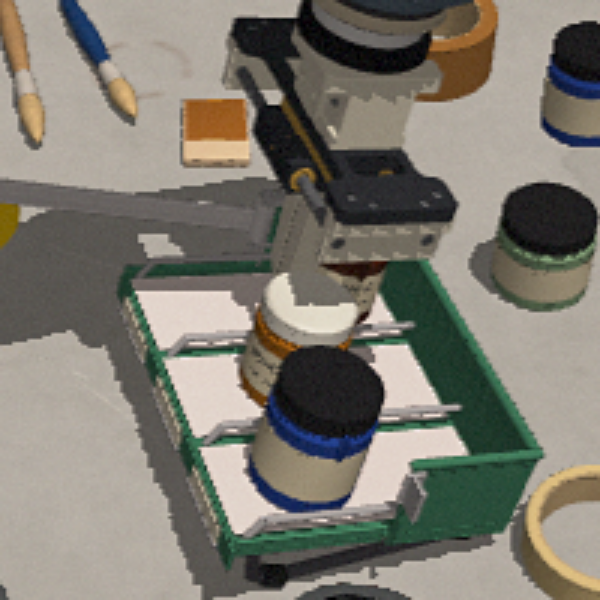

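Brown has slid standing (pictured at about (355,290)) and stands near the stop. I creep on until there is contact force.

```bash
python3 -m inch '[[0,0,0,0,0.003,0,0],[0,0,0,0,0.006,0,0],[0,0,0,0,0.008,0,0]]'; python3 -m inch '[[0,0,0,0,0.002,0,0],[0,0,0,0,0.002,0,0]]';python3 -c "
from fr import *
where()"
```

```text
clock: 4.55
eef_pos: [0.5714, 0.2323, 0.0844]
ee_rot: [-1.888, -2.332, 0.245]
wrist_force: [-0.8, 0.4, -0.5]
finger_gap: 0.0006
clock: 4.75
eef_pos: [0.5734, 0.2327, 0.0839]
ee_rot: [-1.888, -2.332, 0.245]
wrist_force: [-0.4, -0.5, -0.5]
finger_gap: 0.0005
rack tcp [0.0152 0.0704 0.04  ] err rot [0.0002 0.0001 0.0001] F rack [-0.4  -0.39 -0.55] gap 0.0004950103106181162 t 4.75 j [ 0.3   0.74  1.42  0.02  1.19 -1.49]
```

```bash
python3 -m inch '[[0,0,0,0,0.001,0,0],[0,0,0,0,0.0015,0,0],[0,0,0,0,0.0015,0,0]]'; python3 -m inch '[[0,0,0,0,0.001,0,0],[0,0,0,0,0.0015,0,0],[0,0,0,0,0.0015,0,0]]';python3 -c "
from fr import *
where()"
```

```text
clock: 5.05
eef_pos: [0.5746, 0.233, 0.0837]
ee_rot: [-1.888, -2.332, 0.245]
wrist_force: [0.8, 0.8, -0.2]
finger_gap: 0.0003
clock: 5.35
eef_pos: [0.5761, 0.2333, 0.0834]
ee_rot: [-1.888, -2.332, 0.245]
wrist_force: [-0.1, 0.3, -0.7]
finger_gap: 0.0001
rack tcp [0.018  0.0704 0.04  ] err rot [-0.      0.      0.0001] F rack [ 0.1   0.3  -0.74] gap 0.00014632610394700618 t 5.35 j [ 0.3   0.75  1.41  0.02  1.19 -1.49]
```

```bash
python3 -m inch '[[0,0,0,0,0.001,0,0],[0,0,0,0,0.002,0,0],[0,0,0,0,0.002,0,0]]'
python3 - <<'E'
from fr import *
where()
f=vision.grab_frame('wrist');cv2.imwrite('pics/w4.png',f['color'])
f=vision.grab_frame('scene');cv2.imwrite('pics/c4.png',cv2.resize(f['color'][200:350,240:440],None,fx=4,fy=4))
E
```

```text
clock: 5.65
eef_pos: [0.5766, 0.2334, 0.0832]
ee_rot: [-1.886, -2.329, 0.25]
wrist_force: [-9.3, -2.1, 8.9]
finger_gap: 0.0005
rack tcp [0.0185 0.0704 0.04  ] err rot [-0.0041  0.0003  0.0002] F rack [-11.17  -0.14   6.71] gap 0.0005334050406497131 t 5.65 j [ 0.3   0.75  1.41  0.02  1.2  -1.49]
```

View pics/c4.png

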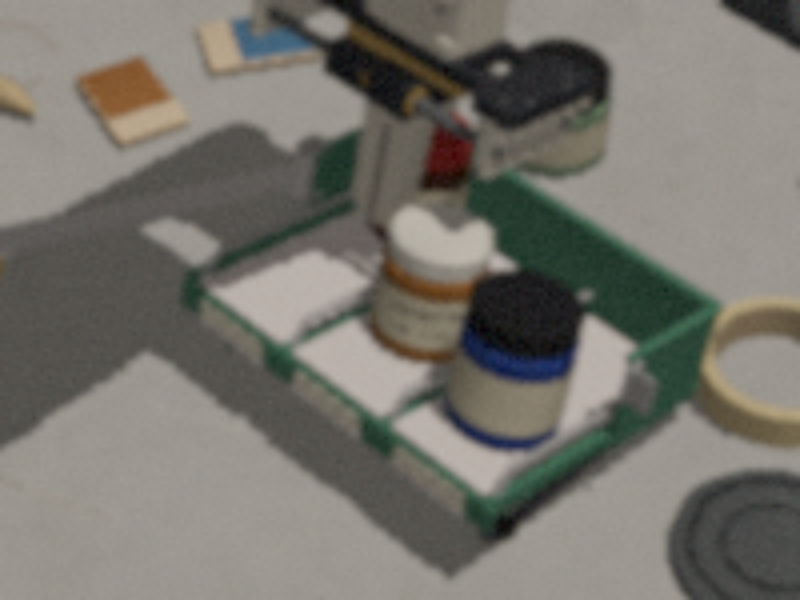

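View pics/w4.png

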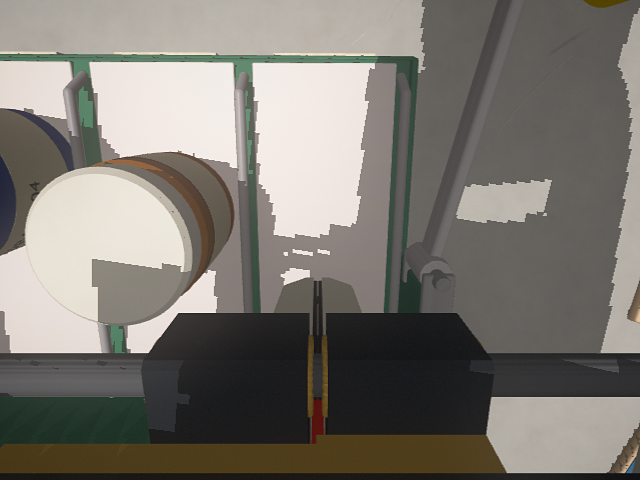

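Brown touches the stop (11 N of reaction at TCP x = 0.0185). I retreat and shift sideways behind the amber jar.

```bash
python3 -m inch '[[0,0,0,0,-0.006,0,0],[0,0,0,0,-0.03,0,0],[0,0,0,0,-0.07,0,0],[0,0,0,0,-0.105,0,0],[0,0,0,-0.02,-0.110,0,0],[0,0,0,-0.05,-0.110,0,0],[0,0,0,-0.070,-0.110,0,0],[0,0,0,-0.070,-0.110,0,0]]'
python3 - <<'E'
from fr import *
where()
f=vision.grab_frame('side');cv2.imwrite('pics/s5.png',cv2.resize(f['color'][170:370,250:450],None,fx=3,fy=3))
E
```

```text
clock: 6.55
eef_pos: [0.4878, 0.1412, 0.106]
ee_rot: [-1.891, -2.33, 0.244]
wrist_force: [-0.2, 0.4, 0.4]
finger_gap: 0.0007
rack tcp [-0.0899 -0.0013  0.0402] err rot [ 0.001  -0.0001 -0.002 ] F rack [-0.21  0.41  0.35] gap 0.0007222453047532996 t 6.55 j [ 0.19  0.54  1.73 -0.    1.07 -1.58]
```

View pics/s5.png

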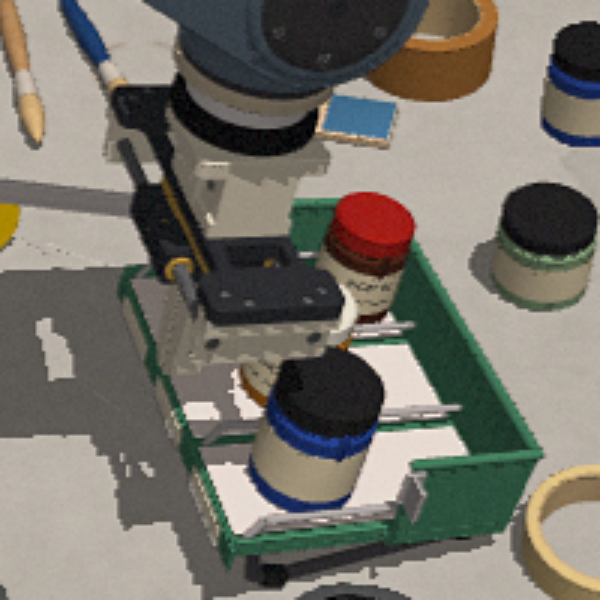

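Brown stands upright at the stop (370,255). Now the amber jar gets the same push.

```bash
python3 -m inch '[[0,0,0,0.001,0.015,0,0],[0,0,0,0.001,0.028,0,0],[0,0,0,0.001,0.035,0,0],[0,0,0,0.001,0.042,0,0],[0,0,0,0.001,0.050,0,0],[0,0,0,0.001,0.058,0,0],[0,0,0,0.001,0.066,0,0],[0,0,0,0.001,0.074,0,0],[0,0,0,0.001,0.082,0,0],[0,0,0,0.001,0.090,0,0],[0,0,0,0.001,0.096,0,0],[0,0,0,0.001,0.099,0,0]]'; python3 -m inch '[[0,0,0,0,0.0015,0,0],[0,0,0,0,0.003,0,0],[0,0,0,0,0.004,0,0],[0,0,0,0,0.004,0,0]]'
python3 - <<'E'
from fr import *
where()
f=vision.grab_frame('side');cv2.imwrite('pics/s6.png',cv2.resize(f['color'][170:370,250:450],None,fx=3,fy=3))
E
```

```text
clock: 7.8
eef_pos: [0.5823, 0.164, 0.085]
ee_rot: [-1.888, -2.331, 0.245]
wrist_force: [-0.4, -0.6, 0.5]
finger_gap: 0.0004
clock: 8.2
eef_pos: [0.5857, 0.1648, 0.0844]
ee_rot: [-1.888, -2.332, 0.245]
wrist_force: [-0.6, -0.5, -0.1]
finger_gap: 0.0006
rack tcp [0.013  0.0014 0.04  ] err rot [0.0003 0.     0.0001] F rack [-0.65 -0.4  -0.22] gap 0.000644940716125697 t 8.2 j [ 0.2   0.73  1.45 -0.    1.17 -1.58]
```

View pics/s6.png

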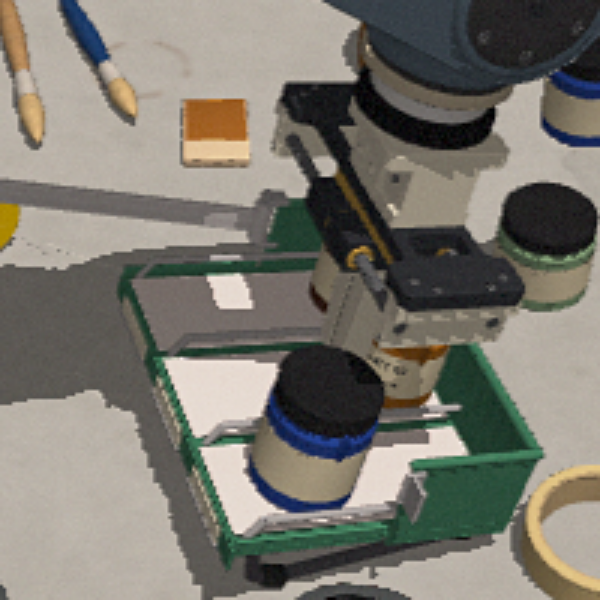

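```bash
python3 -m inch '[[0,0,0,0,0.001,0,0],[0,0,0,0,0.0015,0,0],[0,0,0,0,0.0015,0,0]]'; python3 -m inch '[[0,0,0,0,0.0008,0,0],[0,0,0,0,0.0015,0,0],[0,0,0,0,0.0015,0,0]]';python3 -c "
from fr import *
where()"
```

```text
clock: 8.55
eef_pos: [0.5866, 0.165, 0.0842]
ee_rot: [-1.887, -2.331, 0.247]
wrist_force: [-6.3, -0.7, 3.9]
finger_gap: 0.0005
clock: 8.85
eef_pos: [0.5869, 0.165, 0.0842]
ee_rot: [-1.886, -2.329, 0.25]
wrist_force: [-12.3, -2.8, 11.6]
finger_gap: 0.0004
rack tcp [0.0143 0.0014 0.0401] err rot [-0.0045  0.0001  0.0002] F rack [-14.74  -0.14   8.77] gap 0.0004178095887428435 t 8.85 j [ 0.2   0.73  1.44 -0.    1.18 -1.58]
```

Amber is home: contact at x = 0.0143, where I predicted 0.0145. Next I retreat and go behind blue.

```bash
python3 -m inch '[[0,0,0,0,-0.006,0,0],[0,0,0,0,-0.03,0,0],[0,0,0,0,-0.07,0,0],[0,0,0,0,-0.105,0,0],[0,0,0,0,-0.114,0,0],[0,0,0,-0.02,-0.115,0,0],[0,0,0,-0.05,-0.115,0,0],[0,0,0,-0.073,-0.115,0,0],[0,0,0,-0.073,-0.115,0,0]]'
python3 - <<'E'
from fr import *
where()
f=vision.grab_frame('side');cv2.imwrite('pics/s7.png',cv2.resize(f['color'][170:370,250:450],None,fx=3,fy=3))
E
```

```text
clock: 9.75
eef_pos: [0.495, 0.0687, 0.1077]
ee_rot: [-1.891, -2.33, 0.243]
wrist_force: [0.3, 0.3, 0.9]
finger_gap: 0.0005
rack tcp [-0.0981 -0.0737  0.0402] err rot [ 0.0018  0.0001 -0.0022] F rack [0.19 0.24 1.  ] gap 0.0005095062732020145 t 9.75 j [ 0.06  0.53  1.75 -0.04  1.07 -1.7 ]
```

View pics/s7.png

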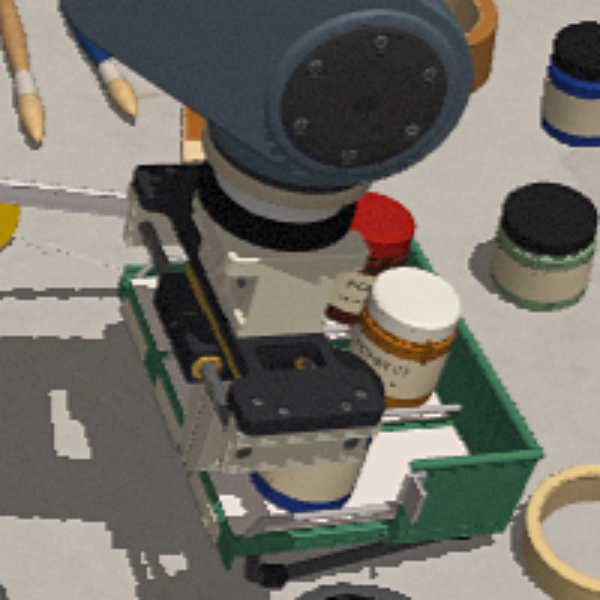

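```bash
python3 -m inch '[[0,0,0,0.001,0.012,0,0],[0,0,0,0.001,0.022,0,0],[0,0,0,0.001,0.030,0,0],[0,0,0,0.001,0.038,0,0],[0,0,0,0.001,0.047,0,0],[0,0,0,0.001,0.056,0,0],[0,0,0,0.001,0.065,0,0],[0,0,0,0.001,0.074,0,0],[0,0,0,0.001,0.083,0,0],[0,0,0,0.001,0.092,0,0],[0,0,0,0.001,0.099,0,0],[0,0,0,0.001,0.103,0,0]]'; python3 -m inch '[[0,0,0,0,0.0015,0,0],[0,0,0,0,0.003,0,0],[0,0,0,0,0.004,0,0],[0,0,0,0,0.004,0,0]]'
python3 - <<'E'
from fr import *
where()
f=vision.grab_frame('side');cv2.imwrite('pics/s8.png',cv2.resize(f['color'][170:370,250:450],None,fx=3,fy=3))
E
```

```text
clock: 11.0
eef_pos: [0.5926, 0.0926, 0.0861]
ee_rot: [-1.888, -2.332, 0.245]
wrist_force: [-0.7, -0.4, 0.2]
finger_gap: 0.0002
clock: 11.4
eef_pos: [0.5958, 0.0933, 0.0855]
ee_rot: [-1.888, -2.332, 0.245]
wrist_force: [0.2, -0.2, 0.6]
finger_gap: 0.0007
rack tcp [ 0.008  -0.0706  0.04  ] err rot [0.0002 0.     0.    ] F rack [ 0.07 -0.2   0.59] gap 0.0006755688248836064 t 11.4 j [ 0.09  0.72  1.47 -0.03  1.17 -1.68]
```

View pics/s8.png

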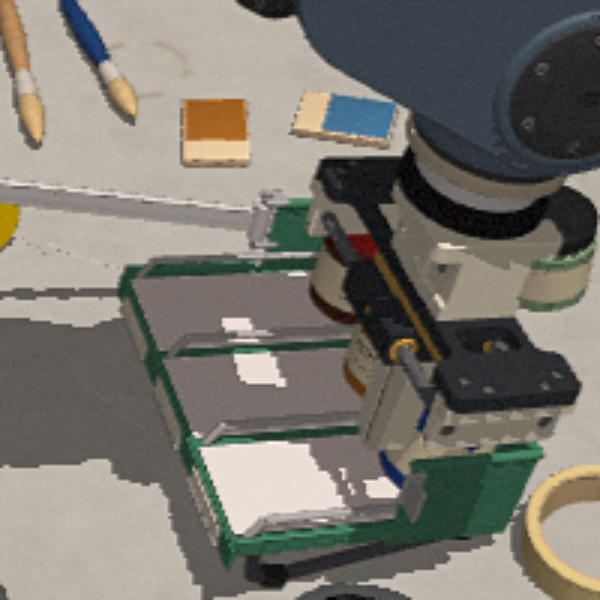

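```bash
python3 -m inch '[[0,0,0,0,0.001,0,0],[0,0,0,0,0.0015,0,0],[0,0,0,0,0.0015,0,0]]'; python3 -m inch '[[0,0,0,0,0.0008,0,0],[0,0,0,0,0.0015,0,0],[0,0,0,0,0.0015,0,0]]';python3 -c "
from fr import *
where()"
```

```text
clock: 11.75
eef_pos: [0.5972, 0.0936, 0.0852]
ee_rot: [-1.888, -2.331, 0.245]
wrist_force: [-1.6, 0.4, 0.7]
finger_gap: 0.0006
clock: 12.05
eef_pos: [0.5975, 0.0937, 0.0851]
ee_rot: [-1.886, -2.33, 0.249]
wrist_force: [-9.2, -1.8, 8.5]
finger_gap: 0.0005
rack tcp [ 0.0098 -0.0706  0.0401] err rot [-0.0033 -0.      0.0001] F rack [-10.94   0.17   6.35] gap 0.0004909678417713972 t 12.05 j [ 0.09  0.72  1.46 -0.03  1.17 -1.68]
```

Blue is home too. I retreat, rise, and move to the outside of the open bar, holding high for a check.

```bash
python3 -m inch '[[0,0,0,0,-0.006,0,0],[0,0,0,0,-0.04,0,0],[0,0,0,0,-0.06,-0.03,0],[0,0,0,0.02,-0.09,-0.08,0],[0,0,0,0.06,-0.12,-0.1,0],[0,0,0,0.11,-0.15,-0.1,0],[0,0,0,0.16,-0.151,-0.1,0],[0,0,0,0.21,-0.151,-0.1,0],[0,0,0,0.259,-0.151,-0.1,0],[0,0,0,0.259,-0.151,-0.1,0],[0,0,0,0.259,-0.151,-0.1,0]]'; python3 m.py b | grep -i jar_; python3 fit.py b | sed -n '/plane/p;/----/,$p'
python3 - <<'E'
from fr import *
where()
for n in ('side','scene','wrist'):
    f=vision.grab_frame(n);cv2.imwrite(f'pics/{n}9.png',f['color'])
E
```

```text
clock: 13.15
eef_pos: [0.42, 0.3224, 0.2138]
ee_rot: [-1.885, -2.335, 0.245]
wrist_force: [-0.8, -0.5, 0.5]
finger_gap: 0.0009
scene jar_blue_mid 0.86 [0.6184 0.0896 0.094 ]
scene jar_blue_mid 0.73 [0.3444 0.3596 0.0436]
scene jar_amber_mid 0.62 [0.6124 0.1564 0.0893]
scene jar_brown_mid 0.85 [0.6012 0.2291 0.0877]
scene jar_green 0.85 [0.7233 0.2692 0.0537]
side jar_blue_mid 0.95 [0.6297 0.0885 0.1067]
side jar_blue_mid 0.61 [0.3567 0.3472 0.0463]
side jar_amber_mid 0.71 [0.6097 0.1577 0.0935]
side jar_amber_mid 0.53 [0.42   0.2719 0.1133]
side jar_amber_mid 0.22 [0.6327 0.463  0.0127]
side jar_brown_mid 0.78 [0.5943 0.2292 0.0928]
side jar_green 0.96 [0.7308 0.2659 0.0515]
plane 2651 [0.53391041 0.15089058 0.0535395 ] [0.2087139  0.0435092  0.97700842] tilt 12.309988411538779 yaw 11.775428155333524
----
stop face x [0.10922401 0.10941989 0.10973971 0.11017425 0.11264052]
sill [  0   0   0  13 114 133  40  14  12   9   4   8   9  11  14  13]
cheek y [array([0.10834027, 0.1128295 , 0.11573133]), array([-0.11342835, -0.11010145, -0.10794884])]
lane -0.12 top z 0.07743693977626835 cap x [0.05150564 0.06743454 0.07953831] y [-0.09688189 -0.07066387 -0.04398975]
lane -0.035 top z 0.07050333389046598 cap x [0.05513846 0.06898199 0.07930456] y [-0.02202698  0.00065286  0.02494437]
lane 0.035 top z 0.46505936014968535 cap x [-0.21417152 -0.19851589 -0.1458472 ] y [0.094974   0.10613048 0.11933415]
rack tcp [-0.14    0.1884  0.1399] err rot [0.     0.0001 0.0001] F rack [-0.14 -0.26  0.32] gap 0.0006943568539383498 t 14.15 j [ 0.53  0.43  1.6   0.07  1.31 -1.27]
```

View pics/cropb.png

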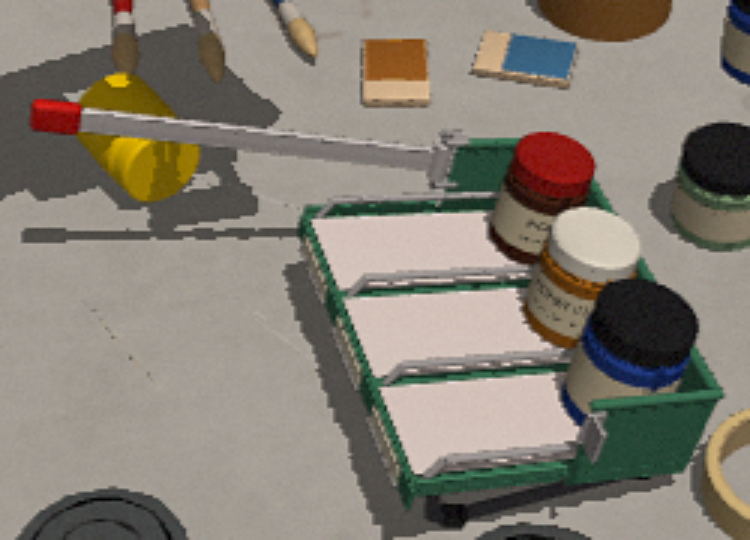

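View pics/wrist9.png

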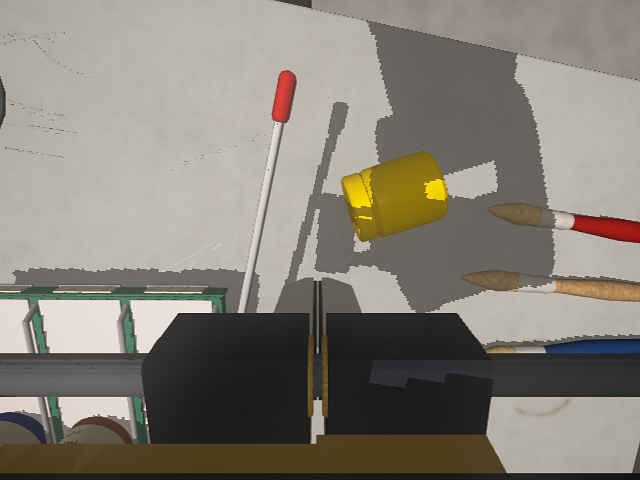

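View pics/scene9.png

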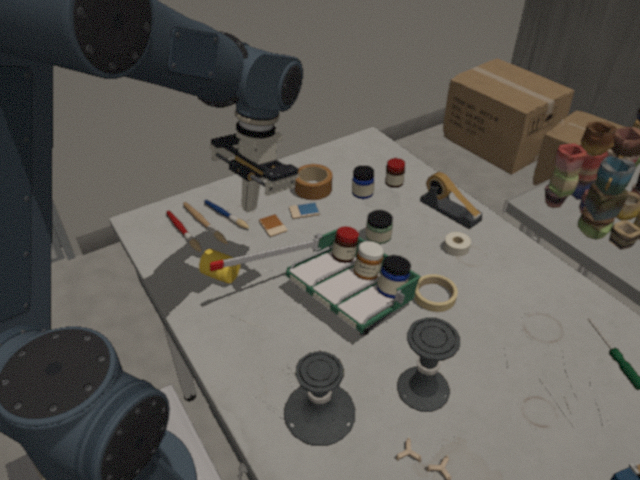

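The crop shows all three jars upright at the stop (caps at (553,165), (595,238), (645,315)), and the bar where it was. The fingers are outside (left of) the bar in the wrist view, and high enough to clear the yellow jar. I compute the sweep.

Run:
```python
import numpy as np
a,b=.0175,.0065
p0=np.array([-.140,.1884])
for th in [1.79,1.65,1.5,1.35,1.2,1.05,.9,.75,.6,.45,.3,.2,.1,.05,.02]:
    d=np.array([-np.sin(th),-np.cos(th)]);n=np.array([-np.cos(th),np.sin(th)])
    h=abs(n[0])*b+abs(n[1])*a
    p=np.array([-.004,.1145])+.15*d+(.0025+h)*n
    q=p-p0
    print(th,'p',np.round(p,4),'dx',round(q[1],4),'dy',round(q[0],4))
```

```text
1.79 p [-0.1458  0.1676] dx -0.0208 dy -0.0058
1.65 p [-0.1519  0.1468] dx -0.0416 dy -0.0119
1.5 p [-0.1551  0.1243] dx -0.0641 dy -0.0151
1.35 p [-0.155   0.1021] dx -0.0863 dy -0.015
1.2 p [-0.1515  0.0799] dx -0.1085 dy -0.0115
1.05 p [-0.1445  0.058 ] dx -0.1304 dy -0.0045
0.9 p [-0.1341  0.0371] dx -0.1513 dy 0.0059
0.75 p [-0.1203  0.0178] dx -0.1706 dy 0.0197
0.6 p [-0.1033  0.0007] dx -0.1877 dy 0.0367
0.45 p [-0.0836 -0.0136] dx -0.202 dy 0.0564
0.3 p [-0.0616 -0.0247] dx -0.2131 dy 0.0784
0.2 p [-0.0459 -0.0301] dx -0.2185 dy 0.0941
0.1 p [-0.0296 -0.0337] dx -0.2221 dy 0.1104
0.05 p [-0.0214 -0.0348] dx -0.2232 dy 0.1186
0.02 p [-0.0163 -0.0353] dx -0.2237 dy 0.1237
```

```bash
python3 -m inch '[[0,0,0,0,0,0.04,0],[0,0,0,0,0,0.08,0],[0,0,0,0,0,0.103,0],[0,0,0,0,0,0.103,0]]'
python3 - <<'E'
from fr import *
where()
f=vision.grab_frame('side');cv2.imwrite('pics/s10.png',cv2.resize(f['color'][150:350,180:440],None,fx=3,fy=3))
E
```

```text
clock: 14.7
eef_pos: [0.398, 0.3155, 0.1109]
ee_rot: [-1.886, -2.33, 0.252]
wrist_force: [0.3, 0.1, 1.1]
finger_gap: 0.0002
rack tcp [-0.1414  0.1879  0.0343] err rot [-0.0049  0.0018 -0.0001] F rack [0.12 0.05 1.11] gap 0.00020835639268396156 t 14.7 j [ 0.54  0.53  1.74  0.08  1.08 -1.28]
```

View pics/s10.png

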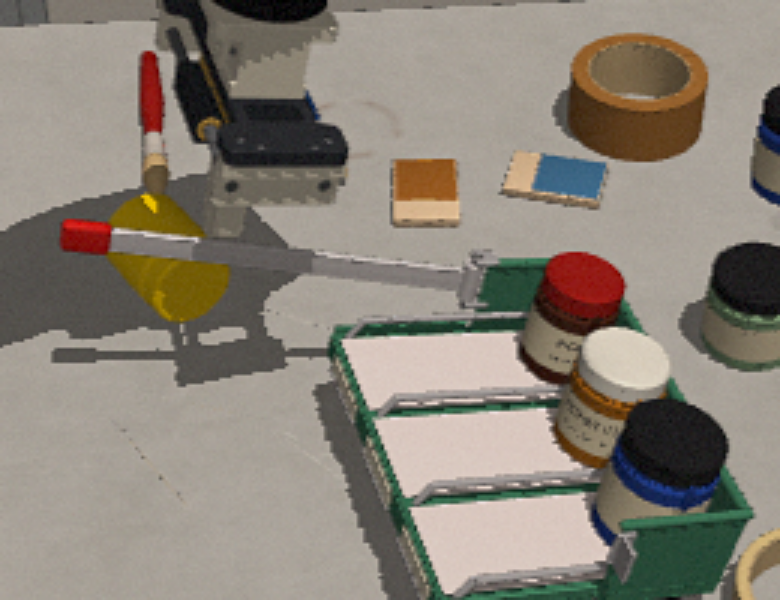

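The fingertips are behind the bar at (228,225) and clear of the yellow jar. I sweep the bar.

```bash
python3 -m inch '[[0,0,0,-0.010,-0.003,0,0],[0,0,0,-0.020,-0.006,0,0],[0,0,0,-0.031,-0.009,0,0],[0,0,0,-0.042,-0.012,0,0],[0,0,0,-0.053,-0.014,0,0],[0,0,0,-0.064,-0.015,0,0],[0,0,0,-0.075,-0.015,0,0],[0,0,0,-0.086,-0.015,0,0],[0,0,0,-0.0975,-0.0135,0,0],[0,0,0,-0.1085,-0.0115,0,0],[0,0,0,-0.1195,-0.0085,0,0],[0,0,0,-0.1304,-0.0045,0,0]]'
python3 - <<'E'
from fr import *
where()
f=vision.grab_frame('side');cv2.imwrite('pics/s11.png',cv2.resize(f['color'][150:350,180:440],None,fx=3,fy=3))
E
```

```text
clock: 15.95
eef_pos: [0.423, 0.1871, 0.1141]
ee_rot: [-1.888, -2.332, 0.245]
wrist_force: [-0.7, 0.9, -0.6]
finger_gap: 0.0001
rack tcp [-0.1443  0.057   0.037 ] err rot [-0.      0.0001  0.0001] F rack [-0.39  0.99 -0.67] gap 0.00013546948902786458 t 15.95 j [ 0.3   0.46  1.85  0.02  1.04 -1.49]
```

View pics/s11.png

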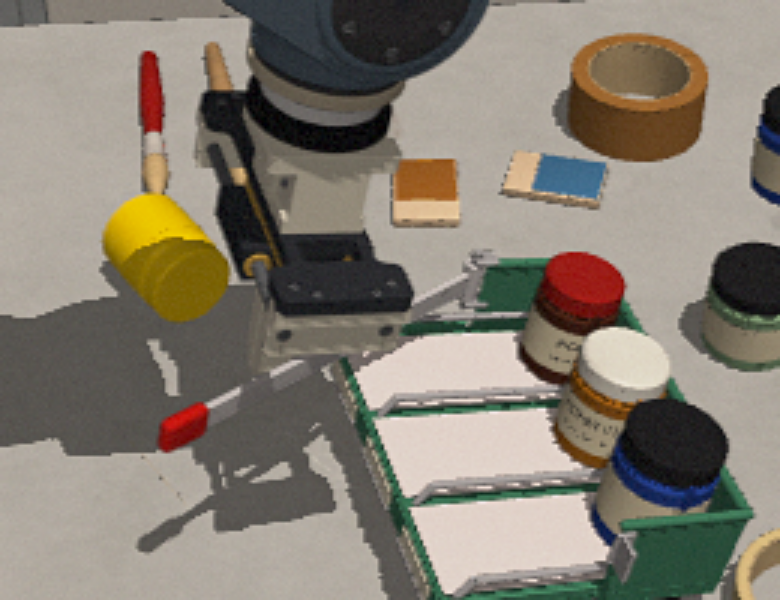

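The bar follows (sleeve now at (183,427)) and nothing else has moved. I go on.

```bash
python3 -m inch '[[0,0,0,-0.0105,0.005,0,0],[0,0,0,-0.0209,0.0104,0,0],[0,0,0,-0.0305,0.017,0,0],[0,0,0,-0.0402,0.0242,0,0],[0,0,0,-0.049,0.0325,0,0],[0,0,0,-0.0573,0.0412,0,0],[0,0,0,-0.0645,0.051,0,0],[0,0,0,-0.0716,0.0609,0,0],[0,0,0,-0.077,0.072,0,0],[0,0,0,-0.0827,0.0829,0,0],[0,0,0,-0.086,0.092,0,0],[0,0,0,-0.0881,0.0986,0,0]]'
python3 - <<'E'
from fr import *
where()
f=vision.grab_frame('side');cv2.imwrite('pics/s12.png',cv2.resize(f['color'][170:370,220:480],None,fx=3,fy=3))
E
```

```text
clock: 17.2
eef_pos: [0.536, 0.1218, 0.0934]
ee_rot: [-1.888, -2.331, 0.245]
wrist_force: [-1.2, 0.6, 0.2]
finger_gap: 0.0007
rack tcp [-0.0451 -0.0304  0.0369] err rot [0.     0.     0.0001] F rack [-1.04  0.88 -0.06] gap 0.0007113616302698708 t 17.2 j [ 0.15  0.63  1.62 -0.02  1.11 -1.63]
```

View pics/s12.png

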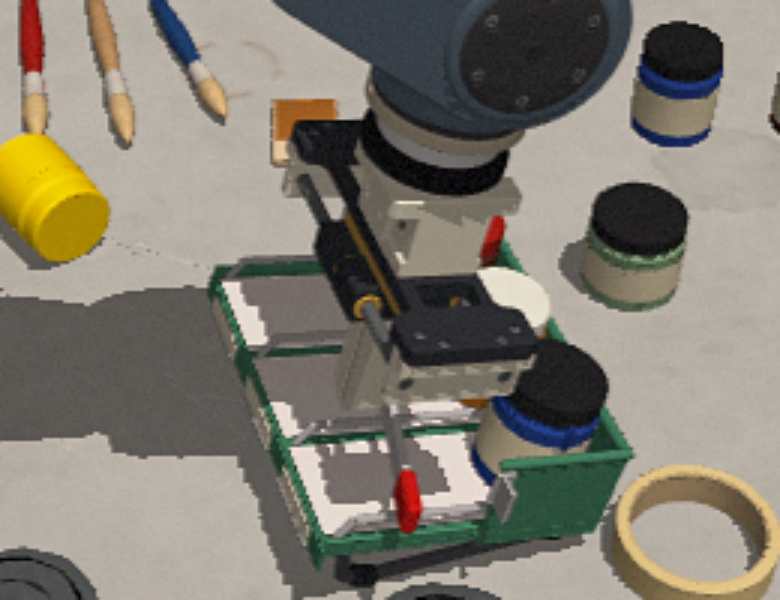

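```bash
python3 -m inch '[[0,0,0,-0.002,0.006,0,0],[0,0,0,-0.003,0.012,0,0],[0,0,0,-0.004,0.017,0,0],[0,0,0,-0.004,0.022,0,0],[0,0,0,-0.005,0.026,0,0],[0,0,0,-0.005,0.029,0,0],[0,0,0,-0.005,0.031,0,0],[0,0,0,-0.005,0.031,0,0]]'
python3 - <<'E'
from fr import *
where()
f=vision.grab_frame('side');cv2.imwrite('pics/s13.png',cv2.resize(f['color'][170:370,220:480],None,fx=3,fy=3))
E
```

```text
clock: 18.05
eef_pos: [0.5661, 0.1233, 0.0872]
ee_rot: [-1.888, -2.332, 0.245]
wrist_force: [-0.7, 0.5, -0.2]
finger_gap: 0.0004
rack tcp [-0.0147 -0.0351  0.037 ] err rot [0.0001 0.0001 0.0001] F rack [-0.51  0.61 -0.28] gap 0.00037555552721670797 t 18.05 j [ 0.14  0.68  1.54 -0.02  1.13 -1.63]
```

View pics/s13.png

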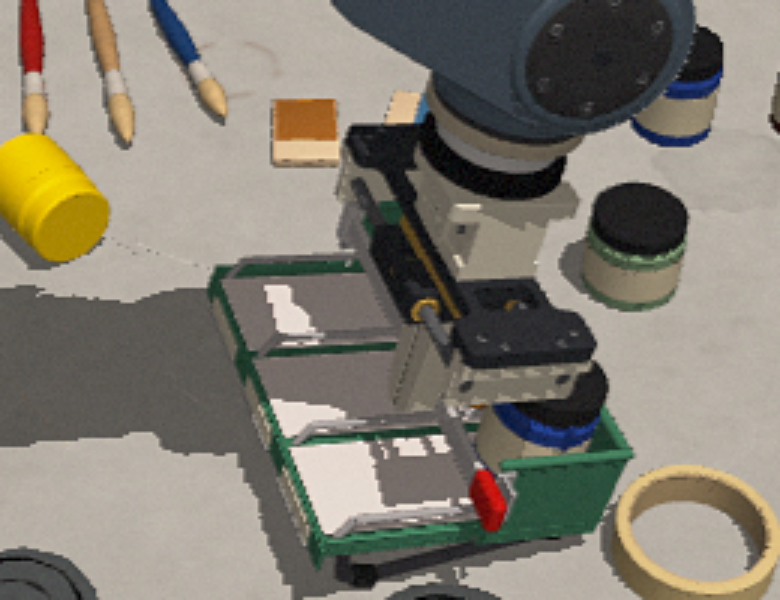

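Nearly shut: the sleeve at (488,500) is by the catch. I creep until force shows.

```bash
python3 -m inch '[[0,0,0,0,0.001,0,0],[0,0,0,0,0.002,0,0],[0,0,0,0,0.002,0,0]]'; python3 -m inch '[[0,0,0,0,0.0008,0,0],[0,0,0,0,0.0015,0,0],[0,0,0,0,0.0015,0,0]]';python3 -c "
from fr import *
where()"
```

```text
clock: 18.4
eef_pos: [0.5679, 0.1237, 0.0869]
ee_rot: [-1.888, -2.332, 0.245]
wrist_force: [-0.2, 0.3, 0.1]
finger_gap: 0.0004
clock: 18.7
eef_pos: [0.5686, 0.1238, 0.0867]
ee_rot: [-1.887, -2.33, 0.247]
wrist_force: [-4.8, -1.0, 4.6]
finger_gap: 0.0004
rack tcp [-0.0121 -0.0351  0.037 ] err rot [-0.002   0.0001  0.0001] F rack [-5.79  0.03  3.47] gap 0.00043600556613792175 t 18.7 j [ 0.14  0.69  1.53 -0.02  1.14 -1.63]
```

Firm contact at x = -0.0121, where I predicted -0.012 for shut. One more slight press, then away.

```bash
python3 -m inch '[[0,0,0,0,0.001,0,0],[0,0,0,0,0.001,0,0]]'; python3 -m inch '[[0,0,0,0,-0.004,0,0],[0,0,0,0,-0.02,0,0],[0,0,0,0,-0.045,0,0],[0,0,0,0,-0.07,-0.03,0],[0,0,0,0.02,-0.11,-0.08,0],[0,0,0,0.06,-0.15,-0.12,0],[0,0,0,0.10,-0.18,-0.14,0],[0,0,0,0.14,-0.20,-0.14,0],[0,0,0,0.18,-0.20,-0.14,0],[0,0,0,0.22,-0.20,-0.14,0],[0,0,0,0.22,-0.20,-0.14,0],[0,0,0,0.22,-0.20,-0.14,0]]'; python3 m.py c | grep -E 'jar_|keeper_end'
python3 - <<'E'
from fr import *
where()
for f in('scenec','sidec'):
    d=np.load(f+'.npz');C=d['C'].reshape(-1,3);h=cv2.cvtColor(d['col'],cv2.COLOR_BGR2HSV).reshape(-1,3)
    q=(C-O)@F
    m=(h[:,1]>150)&((h[:,0]<8)|(h[:,0]>172))&(q[:,1]<-.08)&(q[:,1]>-.16)&(abs(q[:,0])<.1)&(q[:,2]>.015)&(q[:,2]<.06)
    if m.sum():print('red end',m.sum(),q[m].mean(0),q[m].min(0),q[m].max(0))
    m=(h[:,1]<60)&(abs(q[:,0]+.004)<.03)&(q[:,2]>.03)&(q[:,2]<.05)
    for y in np.arange(-.08,.1,.03):
        k=q[m&(abs(q[:,1]-y)<.008)]
        if len(k):print('bar y',round(y,3),len(k),'x',np.percentile(k[:,0],[5,50,95]))
    for nm,lo,hi,top in(('blue',-.12,-.035,.075),('amber',-.035,.035,.068),('brown',.035,.12,.070)):
        k=q[(q[:,1]>lo)&(q[:,1]<hi)&(q[:,0]>0)&(q[:,0]<.1)&(q[:,2]>top-.003)&(q[:,2]<top+.006)]
        (cx,cy),r=cv2.minEnclosingCircle(np.float32(k[:,:2]));A=np.c_[k[:,:2],np.ones(len(k))];co=np.linalg.lstsq(A,k[:,2],rcond=None)[0]
        print(nm,len(k),'c',round(cx,4),round(cy,4),'r',round(r,4),'tilt deg',np.degrees(co[:2]).round(1),'z',k[:,2].mean().round(4))
E
```

```text
clock: 18.9
eef_pos: [0.5687, 0.1238, 0.0866]
ee_rot: [-1.886, -2.329, 0.25]
wrist_force: [-9.3, -2.4, 8.8]
finger_gap: 0.0003
clock: 20.1
eef_pos: [0.3612, 0.3055, 0.2648]
ee_rot: [-1.885, -2.334, 0.245]
wrist_force: [0.5, -0.7, 0.0]
finger_gap: 0.0006
scene jar_blue_mid 0.86 [0.3458 0.3495 0.0519]
scene jar_blue_mid 0.79 [0.6266 0.0884 0.1032]
scene jar_amber_mid 0.84 [0.6138 0.1586 0.0946]
scene jar_brown_mid 0.66 [0.5742 0.135  0.0821]
scene jar_brown_mid 0.62 [0.603  0.228  0.0925]
scene keeper_end 0.81 [0.5751 0.1379 0.082 ]
scene jar_green 0.63 [0.7251 0.2685 0.0536]
side jar_blue_mid 0.95 [0.6314 0.0872 0.1082]
side jar_blue_mid 0.62 [0.359  0.3481 0.0496]
side jar_blue_mid 0.56 [0.729  0.2664 0.0517]
side jar_amber_mid 0.87 [0.6094 0.1579 0.0946]
side jar_brown_mid 0.79 [0.5957 0.2287 0.094 ]
side keeper_end 0.89 [0.5722 0.1301 0.0885]
side keeper_end 0.42 [0.5445 0.1196 0.0635]
side jar_green 0.98 [0.7274 0.2684 0.0515]
rack tcp [-0.2105  0.1849  0.1769] err rot [0.     0.0001 0.0001] F rack [-0.57  0.33  1.13] gap 0.00053916058637483 t 21.1 j [ 0.56  0.27  1.7   0.07  1.37
[... 600 characters left out ...]
5 c 0.0521 0.0699 r 0.0252 tilt deg [-0.3  0.1] z 0.0685
red end 171 [-0.0054112  -0.12381034  0.03838322] [-0.00946906 -0.13585184  0.0155144 ] [ 0.01987381 -0.08475921  0.04624205]
bar y -0.08 58 x [-0.00645505 -0.00464153  0.01937612]
bar y -0.05 51 x [-0.00622211 -0.00495935  0.01852612]
bar y -0.02 48 x [-0.00628258 -0.00490191  0.02440144]
bar y 0.01 49 x [-0.00580532 -0.00430185  0.02148398]
bar y 0.04 39 x [-0.00636157 -0.00469755 -0.00147647]
bar y 0.07 39 x [-0.00583327 -0.00450313  0.0247812 ]
blue 633 c 0.0454 -0.0696 r 0.0302 tilt deg [-0.   0.8] z 0.0747
amber 469 c 0.0481 0.0005 r 0.0284 tilt deg [0.4 0.2] z 0.0677
brown 351 c 0.0504 0.0723 r 0.0261 tilt deg [0.3 0.7] z 0.0698
```

View pics/cropc.png

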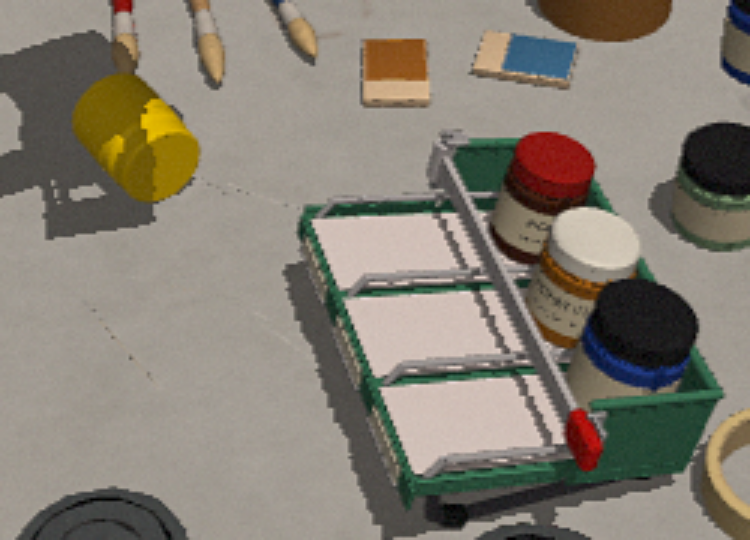

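The bar lies straight across the lanes, with its sleeve on the catch at (585,440). The three jars stand upright at the stop, and their measured positions match the home values. The yellow jar and the bystanders are unmoved. I hand in.

```bash
python3 -c "
from h import *
print(bot.close_job())"
```

```text
the job is handed in; nothing more can be done
None
```

The rack is ready to carry and I handed the job in at about 21 s. All three jars stand against the back stop and the keeper bar is shut.

- **Jars:** I pushed brown, amber and blue down their lanes in that order with the closed fingertips, ending each at 11–15 N against the stop. Final camera fits put them at x = 0.050–0.052 (brown), 0.048–0.050 (amber) and 0.045–0.048 (blue), against home values of 0.050, 0.048 and 0.046. All stood square to the floor to within about 1°.
- **Keeper bar:** I swung it shut from outside and pressed it against the catch at about 10 N. Its distance from the jars was even along its whole length to within about 1 mm, so it is at angle 0, and the sleeve sits at the catch.
- **Rest of the bench:** In the last side-view picture the yellow jar, the green jar and the tiles were where they started, and the arm was well clear of everything.
- **Disagreements:** The two cameras differed by 2–5 mm, about what the 2 mm calibration allows. The networks gave a few false hits, such as part of the shut bar reported as the brown jar in the scene view. I went by the depth fits and contact forces instead.

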